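# Show the stopper ball over the light box

## Robot

A 6-joint arm with a two-finger parallel gripper is mounted at the origin on the work surface. World frame = base frame: x ahead of the robot, y to its left, z up, the work surface at z = 0. Lengths are in m, angles in rad, forces in N, time in s.
With the tool pointing down it reaches from about 0.35 to 0.775 m from the base axis. Payload 5.5 kg.
Tool frame: the origin (TCP) lies between the finger pads; the fingertips stand 17 mm ahead of it and the grasp point (between the pads) lies 2 mm behind it (env.finger_overhang is the distance from the TCP to the fingertips, in m); z points along the fingers, y is the line along which they close (so a half turn about z gives the same grasp; the last joint's range is limited). The gripper opens to 85 mm and grips with 20 to 120 N. Pads are 22 mm wide; open, the fingers measure 114 mm over their backs; the gripper's body (76 mm by 85 mm) begins 54 mm behind the grasp point. The pads swing forward as they close: fully open they stand 13 mm farther back than shut.
Start: joints at [-1.319, 0.313, 0.046, 1.304, 0, 1.431], TCP at [0.22, -0.531, 0.212] pointing down, gripper open.
Joint ranges: [-2.76, 2.76], [-0.86, 1.69], [-1.03, 1.26], [-2.2, 2.34], [-1.47, 1.5], [-3.14, 3.14]. Speed limits (rad/s): [2.57, 2.57, 3.14, 3.14, 3.14, 3.14].

## Interface

Orientations are given as a unit quaternion [w, x, y, z].
In Python, from workcell import env gives the robot as it stands. The module is installed in compiled form; this text tells all that it offers.
- The arm moves only by the shell command python3 -m pendant 'ROWS' [FORCE]. ROWS is JSON, a list of rows, each a list of 5 numbers: the gripper's target within -1 to 1 (fully open at 1, half-way at 0, shut at -1), then the shift along the tool's x, y, z in m, then the turn about the tool's z in rad. A call has 1 to 8 rows; each row shifts and turns the commanded pose from where the row before left it, along the tool's axes as they then stand; what a row does not reach is not made up. A row lasts 1/8 s, in which the tool goes at most 62.5 mm and 10.7 degrees, less where a joint would pass 70% of its speed; a pose out of reach is approached as far as the arm can. A call with a gripper value outside its range is refused whole. The fingers move at their own pace and stop on an object; FORCE is the grip in N (left out, the last holds). Time passes only in rows, so rows that do not move let the fingers close. It gives the time, the measured TCP pose, the force, the opening and the grip force at its end, in the units of the state.
- env.get_state(): the state, without advancing time (a new reading comes with each control period).
- env.read_camera(name): name is "scene" or "top" or "wrist"; returns the picture (420x560x3 uint8, red, green, blue); there is no depth.
- env.calibration(name): a dict with "K" (3x3 intrinsics, pixels), "T" (4x4, takes a point from camera to world coordinates); the wrist camera has in their place "tool_from_camera" (4x4, takes a point from camera to tool coordinates, whose origin is the TCP and whose axes are the flange's). Camera axes: x right, y down, z forward; pixel columns grow to the right and rows downward; lengths in m; the calibration is good to about 2 mm. A picture is of the moment at which its call begins: read the wrist's pose just before it. calibration takes no time and is no camera call.
- env.hand_in(): hands the job in; it is judged then, once.
Trained networks look in the newest picture that a camera, given by its name, has taken for a name from the list of things; names that differ only in an ending like _2 or _b are one class to them, and where a whole thing is asked for, a point or a joint stands for the part that bears it (a point fixed in the world has none). Each returns a list of dicts, best first, with "score" (0 to 1); they miss things now and then, are a little off and sometimes report something else, mostly with a low value. They report only what shows in the picture. A call takes as long as a camera call.
- env.recognise(camera, label): "centre" ([column, row] in pixels, amid what is visible of it).
The state is a dict: "clock": time; "joint_pos": joint angles; "qvel": joint speeds; "tau": joint torques, N m; "tcp_pos": TCP position; "orientation": TCP orientation; "wrist_force": force on the tool from outside, world axes, zero at the start; "ft_torque": the same for the moment, N m; "finger_gap": finger opening in m; "grip_force": force on a finger pad.
Only numpy, scipy, OpenCV 4.12 (cv2) and the standard library are available. Lean on these libraries where they do the work, as an engineer would, in place of code of your own. Each camera call takes 0.05 s, during which the arm holds its last target. There are 200 camera calls.

## Task

First close the open clamshell light box all the way, so that its two halves meet edge to edge. Then pick up the white dish by its black handle with the amber stopper ball loose in it, and turn it level through about a quarter turn so that its red pointer points the same way as the yellow pointer of the box, with the ball always staying in the middle of the dish and the other things left where they are. Finish while still holding the dish still and level, centred over the window of the closed box, about 5 cm above it and touching nothing but the gripper.

Things in the scene. Friction and masses are not known exactly. Their poses are not given: they have to be found in the camera images.
- light_box: Grey lower half of the light box, a fixed open tray 170 (x) x 210 (y) x 35 mm high. Origin: centre of its underside, z up, yaw within 0.25 rad of the world's. A yellow pointer tab (28 mm up) sticks out 26 mm from the middle of its +y side: +y is the way the yellow pointer points. Hinge along y on the top of its +x edge. Closed, the box is 70 mm high with the window over the origin.
- light_lid (a joint): Hinge of the blue lid, a shell 170 x 210 x 35 mm deep, 0.3 kg. 0 = closed edge to edge, 1.57 = upright, starts 1.15 to 1.6; its free edge (14 mm black thumb tab) is 170 mm from the hinge and comes down on the -x side. Its outer face is 35 mm from the hinge line, outward. Stiff (0.35 N m friction): it stays where left, about 5 N at the free edge moves it. No latch.
- light_hinge (a point): Middle of the hinge line, fixed on the box at its +x edge, 85 mm from the box's origin and 35 mm above the table.
- window (a point): Centre of the round white 100 mm window on the outer face of the blue lid (moves with the lid). When the lid is closed it lies 70 mm above the table, straight above the box's origin.
- dish: Loose white dished plate, 120 mm across, 0.18 kg, rim 20 mm high, floor 7 mm up, sides sloping 19 degrees. Origin: centre of its underside, z up. Red pointer along its +x, which starts within 0.3 rad of world +x. A rigid bail (thin posts at y = +-56 mm) holds a black grip bar over the centre: 12 mm thick (x), 50 long (y), 64 to 86 mm up; pinch it from above, fingers closing along x.
- grip (a point): Centre of the dish's black grip bar, 75 mm above the dish's underside on its axis.
- pointer (a point): End of the dish's red pointer, 80 mm from its axis along the dish's +x, 17 mm above the underside.
- ball_center (a point): Centre of the amber glass stopper ball, 28 mm across, about 30 g, loose in the middle of the dish under the grip bar: its top is 35 mm above the dish's underside. It rolls up the side if the dish is tilted or jerked.
- jug: Clear jug of caps, 110 mm across, 140 mm high, leave alone. Origin at the centre of its underside.
- bottle: Water bottle, 60 mm across, 170 mm high, leave alone. Origin at the centre of its underside.
- cap_red: Loose red cap with a black inside, 30 mm across, 22 mm high, leave alone. Origin at the centre of its underside.
- cap_gold: Loose brass-coloured cap with a red inside, 30 mm across, 22 mm high, leave alone. Origin as above.
- cap_black: Loose black cap with a red inside, 30 mm across, 22 mm high, leave alone. Origin as above.
- stick: Wooden block 30 x 160 x 22 mm high, leave alone. Origin at the centre of its underside.
- carton: Small red carton 55 x 90 x 24 mm high, leave alone. Origin at the centre of its underside.
- ball: The amber ball itself; its origin lies on its surface and turns with it, so use ball_center.

How it is judged:
By the outcome, as a careful person would: the job done as asked, in the order asked, and still so for the second after the job is handed in, while the arm keeps its last pose, push and grip.
It also fails if it takes over 67 s, if anything falls off the work surface, if the arm or the gripper's body presses on something with over 40 N, if the wrist force passes 120 N, or if a joint passes its speed limit or range.

## Working session

There is one attempt and no reset: what is moved stays moved. The work goes in short steps, Python scripts to look and compute and a shell command to move; the robot and the scene stay as the last step left them, time stands still between calls to the robot, and variables do not carry over. Pictures are saved under pics/ and viewed, at most 10 in all, crops included, and the job is handed in when it is done.

```bash
mkdir -p pics
cat > h.py <<'E'
import numpy as np,cv2
from workcell import env
from scipy.spatial.transform import Rotation as R
def rot(q): return R.from_quat([q[1],q[2],q[3],q[0]]).as_matrix()
def cam(name,st=None):
    c=env.calibration(name);K=np.array(c["K"])
    if name=="wrist":
        st=st or env.get_state();T=np.eye(4);T[:3,:3]=rot(st["orientation"]);T[:3,3]=st["tcp_pos"]
        return K,T@np.array(c["tool_from_camera"])
    return K,np.array(c["T"])
def ray(KT,px):
    K,T=KT;d=T[:3,:3]@np.linalg.inv(K)@np.array([px[0],px[1],1.]);return T[:3,3],d/np.linalg.norm(d)
def atz(KT,px,z):
    o,d=ray(KT,px);return o+d*(z-o[2])/d[2]
def proj(KT,p):
    K,T=KT;q=K@(T[:3,:3].T@(np.array(p)-T[:3,3]));return q[:2]/q[2]
def tri(rays):
    A=np.zeros((3,3));b=np.zeros(3)
    for o,d in rays:
        P=np.eye(3)-np.outer(d,d);A+=P;b+=P@o
    x=np.linalg.solve(A,b);return x,[float(np.linalg.norm((np.eye(3)-np.outer(d,d))@(x-o))) for o,d in rays]
def shot(name,f):
    st=env.get_state();im=np.array(env.read_camera(name));cv2.imwrite(f"pics/{f}.png",im[:,:,::-1]);return cam(name,st),im
E
python3 - <<'E'
from h import *
np.set_printoptions(precision=4,suppress=True)
C={}
for n in("scene","top"):
    C[n],im=shot(n,n+"0"); print(n,C[n][1][:3,3])
r={}
for l in ["light_box","light_lid","window","dish","grip","pointer","ball_center","jug","bottle","cap_red","cap_gold","cap_black","stick","carton"]:
    for n in C:
        o=env.recognise(n,l)[:2]; print(l,n,[(np.round(x["centre"]).tolist(),round(x["score"],2)) for x in o])
        if o:r[l,n]=ray(C[n],o[0]["centre"])
    if (l,"scene") in r and (l,"top") in r: print("   ",*tri([r[l,"scene"],r[l,"top"]]))
st=env.get_state();print(st["tcp_pos"],rot(st["orientation"]),st["clock"])
E
```

```text
scene [ 0.841  -0.5395  0.9944]
top [ 0.3506 -0.0074  1.0418]
light_box scene [([243.0, 262.0], 0.82)]
light_box top [([335.0, 216.0], 0.89)]
    [ 0.5567 -0.1323  0.0605] [0.00046336388950709916, 0.0004633638895071158]
light_lid scene [([311.0, 140.0], 0.71), ([270.0, 260.0], 0.62)]
light_lid top [([336.0, 184.0], 0.9)]
    [ 0.5959 -0.0699  0.3604] [0.05179222019832019, 0.051792220198320374]
window scene [([272.0, 258.0], 0.75)]
window top [([340.0, 184.0], 0.68)]
    [ 0.6195 -0.1352  0.1327] [0.0014500037990490802, 0.0014500037990489876]
dish scene [([317.0, 144.0], 0.74), ([306.0, 139.0], 0.5)]
dish top [([189.0, 233.0], 0.96)]
    [ 0.528   0.2473 -0.0053] [0.00772040169001538, 0.007720401690015383]
grip scene [([313.0, 142.0], 0.86)]
grip top [([190.0, 229.0], 0.87)]
    [0.5299 0.2351 0.0164] [0.0013593681543214776, 0.0013593681543215272]
pointer scene [([317.0, 143.0], 0.65), ([378.0, 246.0], 0.45)]
pointer top [([192.0, 229.0], 0.83), ([334.0, 182.0], 0.66)]
    [0.5342 0.2362 0.0121] [0.005934149443616131, 0.005934149443616182]
ball_center scene [([324.0, 329.0], 0.34), ([
[... 548 characters left out ...]
535033, 0.0009801168402535111]
cap_gold scene [([194.0, 202.0], 0.75)]
cap_gold top [([298.0, 293.0], 0.68)]
    [ 0.3721 -0.0388  0.0141] [0.003653004873769285, 0.003653004873769287]
cap_black scene [([216.0, 170.0], 0.63), ([318.0, 143.0], 0.6)]
cap_black top []
stick scene [([243.0, 111.0], 0.82), ([126.0, 267.0], 0.22)]
stick top [([176.0, 309.0], 0.84)]
    [ 0.3272  0.2612 -0.0024] [0.002415503221162944, 0.0024155032211629606]
carton scene [([128.0, 266.0], 0.97)]
carton top [([370.0, 308.0], 0.76)]
    [ 0.3353 -0.224  -0.0028] [0.00039821372397136026, 0.0003982137239713714]
[ 0.2196 -0.5315  0.2119] [[ 0.9242  0.3819  0.    ]
 [ 0.3819 -0.9242 -0.0001]
 [-0.      0.0001 -1.    ]] 1.5
```

View pics/scene0.png

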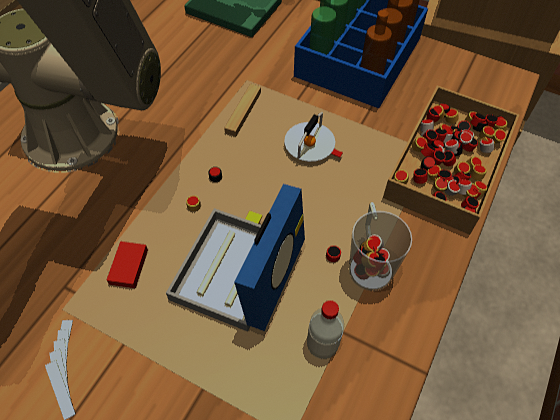

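View pics/top0.png

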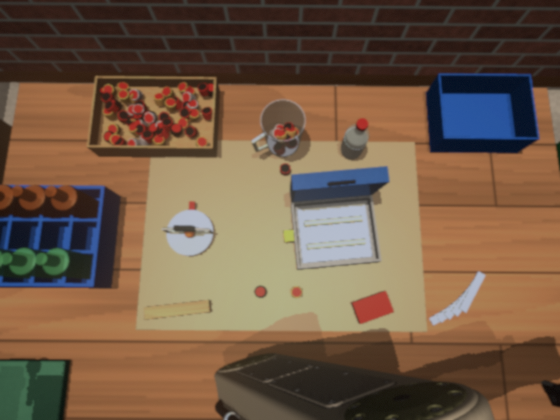

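The scene view shows the lid nearly upright with its hinge on the far (+x) side (blue, about 270,258) and the yellow tab at (254,218). The dish is at (310,142), with its red pointer at (336,154). In the top view the tray covers about (292–378, 195–270), the dish is at (190,232) and its pointer at (192,206). The networks' centres agree with this. Next I'll crop for a finer look.

Run:
```python
import cv2,numpy as np
a=cv2.imread("pics/top0.png");b=cv2.imread("pics/scene0.png")
A=cv2.resize(a[160:280,275:395],None,fx=3.3,fy=3.3,interpolation=cv2.INTER_CUBIC)
B=cv2.resize(b[180:340,155:315],(396,396),interpolation=cv2.INTER_CUBIC)
cv2.imwrite("pics/crop1.png",np.hstack([A,B]))
for n,im in(("top",a),("scene",b)):
    h=cv2.cvtColor(im,cv2.COLOR_BGR2HSV)
    m=cv2.inRange(h,(25,150,120),(34,255,255));k,l,s,c=cv2.connectedComponentsWithStats(m)
    print(n,"yellow",[(s[i].tolist(),c[i].round(1)) for i in range(1,k) if s[i,4]>30])
    m=cv2.inRange(h,(0,180,100),(8,255,255))|cv2.inRange(h,(172,180,100),(180,255,255));k,l,s,c=cv2.connectedComponentsWithStats(m)
    print(n,"red",[(s[i].tolist(),c[i].round(1)) for i in range(1,k) if s[i,4]>15 and (n=="top" and 170<c[i][0]<215 and c[i][1]>180 or n=="scene" and 280<c[i][0]<350 and 120<c[i][1]<170)])
```

```text
top yellow []
top red []
scene yellow [([245, 211, 17, 12, 130], array([253.5, 216.5]))]
scene red [([331, 149, 12, 8, 54], array([336.7, 152.6]))]
```

View pics/crop1.png

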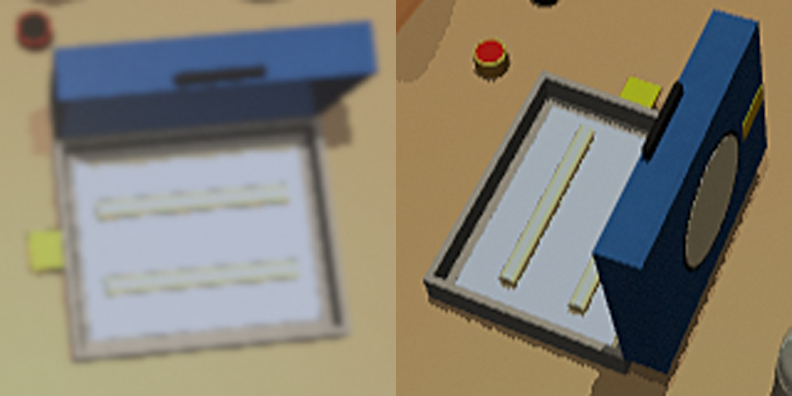

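The crop gives clean corners for both the tray and the lid. In the top half: tray corners (72,352) and (346,331), tab tip (30,250), lid edge (58,100)–(376,75). I'll fit the box pose and lid angle to them.

Run:
```python
from h import *
from scipy.optimize import least_squares
np.set_printoptions(precision=4,suppress=True)
T=lambda u,v:(275+u/3.3,160+v/3.3); S=lambda u,v:(155+(u-396)/2.475,180+v/2.475)
def lid(a,o,y):  # a along from hinge, o outward
    return lambda th:np.array([.085-a*np.cos(th)+o*np.sin(th),y,.035+a*np.sin(th)+o*np.cos(th)])
f=lambda *p:(lambda th:np.array(p))
obs=[("top",T(72,352),f(-.085,-.0,0))][:0]
obs+=[("top",T(73,352),f(-.085,.105,.035)),("top",T(347,331),f(-.085,-.105,.035)),("top",T(29,250),f(0,.131,.028)),
("scene",S(424,284),f(-.085,-.105,.035)),("scene",S(546,74),f(-.085,.105,.035)),
("top",T(56,100),lid(.17,0,.105)),("top",T(377,73),lid(.17,0,-.105)),("top",T(54,50),lid(.17,.035,.105)),("top",T(370,22),lid(.17,.035,-.105)),
("scene",S(713,10),lid(.17,0,.105)),("scene",S(595,252),lid(.17,0,-.105)),("scene",S(640,268),lid(.17,.035,-.105)),("scene",S(760,24),lid(.17,.035,.105))]
C={n:cam(n) for n in("top","scene")}
def w(x,p): c,s=np.cos(x[2]),np.sin(x[2]);return np.array([x[0]+c*p[0]-s*p[1],x[1]+s*p[0]+c*p[1],p[2]])
def res(x): return np.concatenate([proj(C[n],w(x,g(x[3])))-np.array(px) for n,px,g in obs])
r=least_squares(res,[.55,-.13,0,1.5],loss="soft_l1");x=r.x
print(x,res(x).reshape(-1,2).round(1).tolist())
for nm,g in(("free edge",lid(.17,.0,0)),("free outer",lid(.17,.035,0)),("hinge",f(.085,0,.035)),("tab",lid(.184,.018,0))): print(nm,w(x,g(x[3])))
# red pointer: from scene at z .017
print("pointer approx",atz(C["scene"],(336.7,152.6),.017), atz(C["top"],(192,206),.017))
```

```text
[ 0.528  -0.1351  0.1002  1.4635] [[0.1, 0.3], [1.2, -1.0], [-0.2, -1.3], [0.3, -1.8], [-0.7, -1.9], [0.8, -0.8], [0.5, -1.0], [-0.0, -1.6], [0.7, -1.4], [-0.1, -1.0], [-1.7, -0.3], [0.1, -0.1], [-0.9, -1.8]]
free edge [ 0.5944 -0.1284  0.204 ]
free outer [ 0.629  -0.1249  0.2078]
hinge [ 0.6125 -0.1266  0.035 ]
tab [ 0.6107 -0.1268  0.2199]
pointer approx [0.592  0.2339 0.017 ] [0.589  0.2338 0.017 ]
```

```bash
python3 -m pendant '[[-1,0,0,-0.011,-0.16],[-1,0,0,-0.011,-0.16],[-1,0,0,-0.011,-0.16],[-1,0,0,-0.011,-0.16],[-1,0,0,-0.011,-0.16],[-1,0,0,-0.011,-0.16],[-1,0,0,-0.011,-0.16],[-1,0,0,-0.011,-0.16]]' 40
python3 -m pendant '[[-1,0.03,0.041,0,0],[-1,0.03,0.041,0,0],[-1,0.03,0.041,0,0],[-1,0.03,0.041,0,0],[-1,0.03,0.041,0,0],[-1,0.03,0.041,0,0],[-1,0.03,0.041,0,0],[-1,0.03,0.041,0,0]]'
python3 -m pendant '[[-1,0.03,0.041,0,0],[-1,0.03,0.041,0,0],[-1,0.03,0.041,0,0],[-1,0.03,0.041,0,0],[-1,0,0,0,0]]'
python3 -c "
from h import *
st=env.get_state();print(rot(st['orientation']).round(3),np.round(st['joint_pos'],3))"
```

```text
clock: 2.5
tcp_pos: [0.2195, -0.5315, 0.3003]
orientation: [0.0, 0.669, 0.744, -0.0]
wrist_force: [0.3, -0.3, -0.2]
finger_gap: 0.0002
grip_force: 0.0
clock: 3.5
tcp_pos: [0.5228, -0.2584, 0.3]
orientation: [0.0, 0.671, 0.742, -0.0]
wrist_force: [-0.7, -1.0, -0.1]
finger_gap: 0.0002
grip_force: 0.0
clock: 4.12
tcp_pos: [0.6747, -0.1207, 0.2979]
orientation: [-0.001, 0.669, 0.743, -0.0]
wrist_force: [-0.1, -0.3, 0.6]
finger_gap: -0.0001
grip_force: 0.0
[[-0.105  0.994 -0.002]
 [ 0.994  0.105  0.001]
 [ 0.001 -0.001 -1.   ]] [-0.294  0.565  0.641  1.649  0.     1.171]
```

```bash
python3 -m pendant '[[-1,0,0,0.031,0],[-1,0,0,0.031,0],[-1,0,0,0.031,0],[-1,0,-0.017,0,0],[-1,0,-0.017,0,0],[-1,0,-0.013,0,0],[-1,0,-0.013,0,0],[-1,0,-0.014,0,0]]'
python3 -m pendant '[[-1,0,-0.016,0.004,0],[-1,0,-0.015,0.004,0],[-1,0,-0.015,0.006,0],[-1,0,-0.014,0.007,0],[-1,0,-0.013,0.009,0],[-1,0,-0.013,0.0095,0],[-1,0,0,0,0]]'
python3 - <<'E'
from h import *
c,_=shot("scene","scene1")
E
```

```text
clock: 5.12
tcp_pos: [0.598, -0.132, 0.2072]
orientation: [0.0, 0.671, 0.742, -0.0]
wrist_force: [0.4, -1.1, -0.9]
finger_gap: 0.0003
grip_force: 0.0
clock: 6.0
tcp_pos: [0.5118, -0.1401, 0.1671]
orientation: [-0.001, 0.671, 0.741, -0.0]
wrist_force: [-0.2, 0.3, 0.7]
finger_gap: -0.0
grip_force: 0.0
```

View pics/scene1.png

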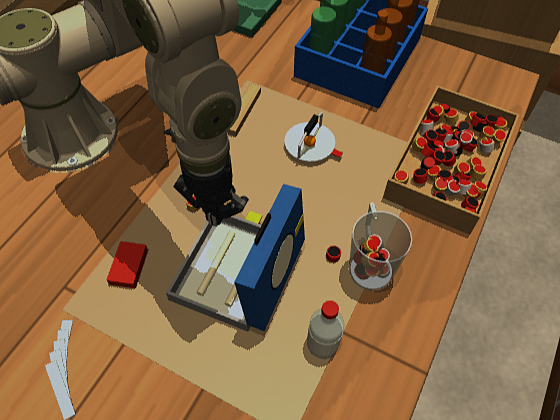

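The lid has not moved; it's at the same pixels (270,258), and the fingertips are around (225,215). I'll check the geometry before doing anything else.

Run:
```python
from h import *
c=cam("scene");st=env.get_state();p=np.array(st["tcp_pos"]);print(p,st["tau"],st["wrist_force"])
print(proj(c,p),proj(c,p-[0,0,.017]),proj(c,p+[0,0,.1]))
k,im=shot("top","top1");print(proj(k,p),proj(k,p+[0,0,.1]))
b=cv2.imread("pics/scene1.png");a=im[:,:,::-1]
cv2.imwrite("pics/crop2.png",np.hstack([cv2.resize(a[140:300,240:400],(400,400)),cv2.resize(b[160:320,160:320],(400,400))]))
```

```text
[ 0.51292193 -0.14029013  0.16769633] [-1.12356415e-01 -4.33417296e+01  2.82745028e+01  9.73665551e-02
 -1.94288150e-02 -1.44784586e-02] [ 0.41714057 -0.45776791  0.20513704]
[216.75179715 226.49066158] [217.56402126 231.43006349] [211.44795545 194.23625621]
[345.31624288 225.73387431] [352.87649525 216.45101086]
```

View pics/crop2.png

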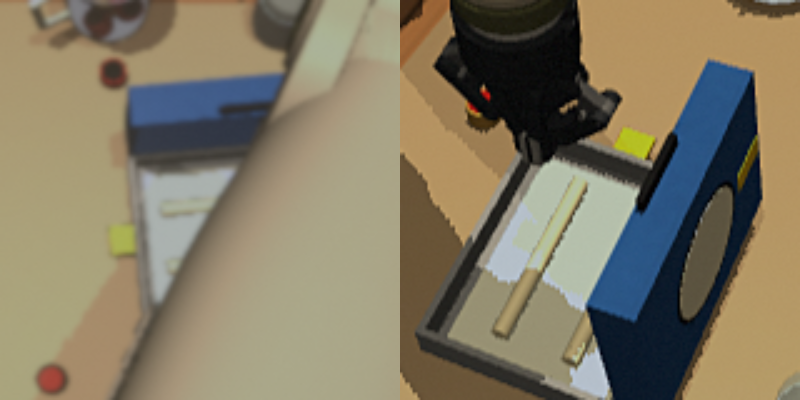

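Run:
```python
from h import *
np.set_printoptions(precision=4,suppress=True)
c=cam("scene");t=cam("top");print("overhang",env.finger_overhang)
for z in(.15,.17,.19): print(z,atz(c,(214,224),z))
T=lambda u,v:(275+u/3.3,160+v/3.3); S=lambda u,v:(155+(u-396)/2.475,180+v/2.475)
for a,b in (((56,100),(713,10)),((377,73),(595,252)),((370,22),(640,268)),((54,50),(760,24)),((73,352),(546,74)),((347,331),(424,284))):
    print(*tri([ray(t,T(*a)),ray(c,S(*b))]))
print(cam("wrist")[1][:3], env.calibration("wrist")["tool_from_camera"])
```

```text
overhang 0.017
0.15 [ 0.4987 -0.1296  0.15  ]
0.17 [ 0.5068 -0.1393  0.17  ]
0.19 [ 0.5149 -0.149   0.19  ]
[ 0.5835 -0.0223  0.1989] [0.00012499441929542143, 0.00012499441929528875]
[ 0.6052 -0.2317  0.2001] [0.0017356400315637116, 0.0017356400315638161]
[ 0.6381 -0.2285  0.2039] [0.0005725949134734307, 0.0005725949134734696]
[ 0.6186 -0.0197  0.2005] [0.0016026439908720974, 0.0016026439908719695]
[ 0.4341 -0.0392  0.0287] [4.629358091108625e-05, 4.629358091110771e-05]
[ 0.4519 -0.2479  0.0245] [0.0006346673591644753, 0.0006346673591645187]
[[ 0.9949  0.0963  0.0292  0.5065]
 [ 0.1006 -0.9561 -0.2751 -0.0683]
 [ 0.0014  0.2766 -0.961   0.3305]] [[ 0.0007 -0.9611 -0.276   0.0723]
 [ 1.      0.0005  0.0006  0.0003]
 [-0.0005 -0.276   0.9611 -0.1626]
 [ 0.      0.      0.      1.    ]]
```

```bash
python3 -m pendant '[[-1,0,0,-0.046,0],[-1,0,0,-0.046,0],[-1,0,0,0,0],[-1,0,0.055,0,0],[-1,0,0.055,0,0],[-1,0,0.055,0,0],[-1,0,0,0,0]]'
python3 -m pendant '[[-1,0,0,0.041,0],[-1,0,0,0.041,0],[-1,0,0,0,0],[-1,0,0,0,0]]'
python3 - <<'E'
from h import *
st=env.get_state();p=np.array(st["tcp_pos"]);print(rot(st["orientation"])[:,1])
w,wi=shot("wrist","w1");print(proj(w,p+[0,0,-.017]))
s,si=shot("scene","s2");print(proj(s,p),proj(s,p-[0,0,.017]))
cv2.imwrite("pics/crop3.png",np.hstack([cv2.resize(wi,(400,300)),cv2.resize(si[140:290,180:380],(400,300))])[:,:,::-1])
E
```

```text
clock: 6.98
tcp_pos: [0.6808, -0.1226, 0.2536]
orientation: [-0.002, 0.67, 0.743, -0.001]
wrist_force: [-1.0, -0.3, 0.0]
finger_gap: -0.0004
grip_force: 0.0
clock: 7.48
tcp_pos: [0.6779, -0.1235, 0.1792]
orientation: [0.001, 0.671, 0.742, 0.0]
wrist_force: [-0.1, -0.3, 0.6]
finger_gap: -0.0002
grip_force: 0.0
[0.99492409 0.10061576 0.00158806]
[284.44314152 248.05186694]
[304.53234503 254.71891684] [304.05912854 259.455846  ]
```

View pics/crop3.png

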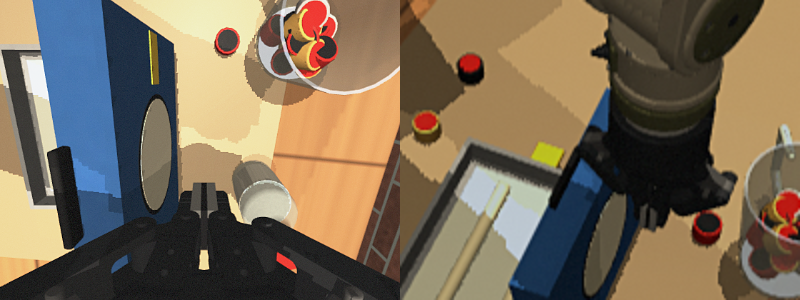

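The wrist view shows the shut fingers at about (203,190), beside the lid's outer face and clear of the bottle and caps. The true tip sits nearer the TCP than I assumed, so the first pass went over the lid. Now I'll push lower.

```bash
python3 -m pendant '[[-1,0,-0.018,0,0],[-1,0,-0.018,0,0],[-1,0,-0.019,0,0],[-1,0,-0.019,0,0]]'
python3 -m pendant '[[-1,0,-0.015,0.003,0],[-1,0,-0.014,0.004,0],[-1,0,-0.014,0.006,0],[-1,0,-0.014,0.006,0],[-1,0,0,0,0]]'
python3 - <<'E'
from h import *
w,wi=shot("wrist","w2");s,si=shot("scene","s3")
cv2.imwrite("pics/crop4.png",np.hstack([cv2.resize(wi,(400,300)),cv2.resize(si[140:290,160:360],(400,300))])[:,:,::-1])
E
```

```text
clock: 8.07
tcp_pos: [0.6059, -0.1311, 0.1804]
orientation: [0.003, 0.67, 0.742, 0.002]
wrist_force: [2.2, -0.2, -0.3]
finger_gap: -0.0001
grip_force: 0.9
clock: 8.7
tcp_pos: [0.5478, -0.1369, 0.1604]
orientation: [0.002, 0.671, 0.742, 0.0]
wrist_force: [0.7, 0.0, -0.4]
finger_gap: -0.0002
grip_force: 0.0
```

View pics/crop4.png

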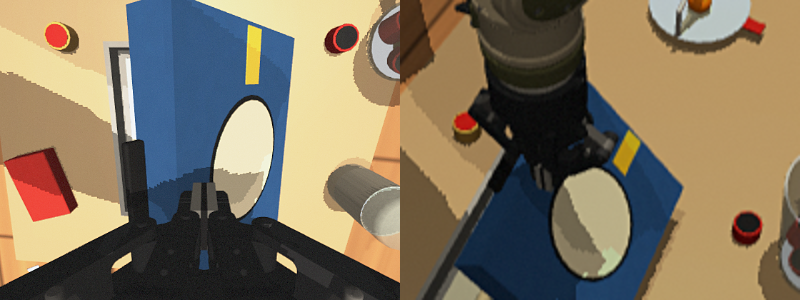

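The lid is following: the fingers rest on its outer face at the edge of the window, and the lid is about half closed. I'll carry on along the arc.

```bash
python3 -m pendant '[[-1,0,-0.013,0.008,0],[-1,0,-0.012,0.009,0],[-1,0,-0.011,0.01,0],[-1,0,-0.01,0.011,0],[-1,0,-0.009,0.012,0],[-1,0,-0.008,0.0125,0],[-1,0,0,0,0]]'
python3 -m pendant '[[-1,0,-0.003,0.005,0],[-1,0,-0.003,0.005,0],[-1,0,0,0,0]]'
```

```text
clock: 9.68
tcp_pos: [0.484, -0.1425, 0.0951]
orientation: [-0.001, 0.671, 0.742, -0.0]
wrist_force: [-0.2, 1.1, -0.0]
finger_gap: 0.0004
grip_force: 0.0
clock: 10.05
tcp_pos: [0.4784, -0.1432, 0.0855]
orientation: [-0.0, 0.671, 0.742, -0.0]
wrist_force: [-0.1, -0.7, 1.0]
finger_gap: -0.0
grip_force: 0.0
```

```bash
python3 -m pendant '[[-1,0,0,0.003,0],[-1,0,0,0.003,0],[-1,0,0,0,0]]';python3 -m pendant '[[-1,0,0,0.003,0],[-1,0,0,0,0]]'; python3 -m pendant '[[-1,0,0,0.003,0],[-1,0,0,0,0]]'
```

```text
clock: 10.42
tcp_pos: [0.4787, -0.1433, 0.0796]
orientation: [-0.0, 0.671, 0.742, -0.0]
wrist_force: [0.4, -0.6, -0.0]
finger_gap: 0.0003
grip_force: 0.0
clock: 10.68
tcp_pos: [0.4787, -0.1433, 0.0767]
orientation: [-0.0, 0.67, 0.742, -0.0]
wrist_force: [-0.2, 0.1, -0.3]
finger_gap: -0.0002
grip_force: 0.0
clock: 10.92
tcp_pos: [0.4787, -0.1433, 0.0736]
orientation: [-0.0, 0.671, 0.742, -0.0]
wrist_force: [0.1, -0.0, 0.0]
finger_gap: -0.0004
grip_force: 0.0
```

```bash
python3 -m pendant '[[-1,0,0,0.002,0],[-1,0,0,0.002,0],[-1,0,0,0,0]]';python3 -m pendant '[[-1,0,0,0.002,0],[-1,0,0,0,0]]'
python3 - <<'E'
from h import *
w,wi=shot("wrist","w3");s,si=shot("scene","s4")
cv2.imwrite("pics/crop5.png",np.hstack([cv2.resize(wi,(400,300)),cv2.resize(si[180:330,140:340],(400,300))])[:,:,::-1])
E
```

```text
clock: 11.3
tcp_pos: [0.4787, -0.1433, 0.0697]
orientation: [-0.0, 0.671, 0.742, -0.0]
wrist_force: [-0.2, -0.0, -0.0]
finger_gap: 0.0002
grip_force: 0.0
clock: 11.55
tcp_pos: [0.4788, -0.1433, 0.0677]
orientation: [-0.0, 0.67, 0.742, -0.0]
wrist_force: [0.0, 0.7, 0.6]
finger_gap: -0.0002
grip_force: 0.0
```

View pics/crop5.png

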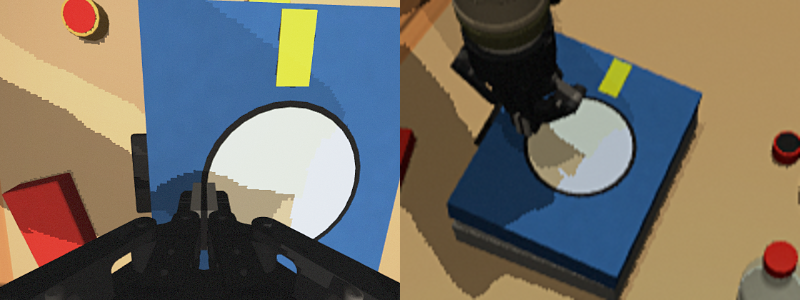

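The lid is nearly closed in the picture: a thin shadow gap may remain along the front edge at crop (520,250). I'll press on until it resists.

```bash
for i in 1; do python3 -m pendant '[[-1,0,0,0.002,0],[-1,0,0,0.002,0],[-1,0,0,0,0]]'; done;python3 -m pendant '[[-1,0,0,0.002,0],[-1,0,0,0,0]]'
```

```text
clock: 12.02
tcp_pos: [0.4787, -0.1433, 0.0637]
orientation: [-0.0, 0.671, 0.742, -0.0]
wrist_force: [-0.9, -0.5, -0.4]
finger_gap: -0.0002
grip_force: 0.0
clock: 12.28
tcp_pos: [0.4787, -0.1434, 0.0617]
orientation: [-0.0, 0.671, 0.742, -0.0]
wrist_force: [1.3, 0.0, 0.1]
finger_gap: 0.0002
grip_force: 0.0
```

```bash
python3 -m pendant '[[-1,0,0,0.002,0],[-1,0,0,0,0]]'
```

```text
clock: 12.52
tcp_pos: [0.4787, -0.1433, 0.0597]
orientation: [-0.0, 0.671, 0.742, -0.0]
wrist_force: [0.3, 1.0, 0.3]
finger_gap: -0.0
grip_force: 0.0
```

```bash
python3 -m pendant '[[-1,0,0,0.002,0],[-1,0,0,0,0]]';python3 -m pendant '[[-1,0,0,0.0015,0],[-1,0,0,0,0]]'
python3 - <<'E'
from h import *
st=env.get_state();p=np.array(st["tcp_pos"])
w,wi=shot("wrist","w4");s,si=shot("scene","s5")
print(proj(w,p),proj(w,p-[0,0,.017]),proj(s,p),proj(s,p-[0,0,.017]))
cv2.imwrite("pics/crop6.png",np.hstack([cv2.resize(wi[170:380,140:420],(400,300)),cv2.resize(si[190:310,150:310],(400,300))])[:,:,::-1])
E
```

```text
clock: 12.78
tcp_pos: [0.4787, -0.1433, 0.0577]
orientation: [-0.0, 0.671, 0.742, -0.0]
wrist_force: [0.5, 0.0, 0.7]
finger_gap: -0.0002
grip_force: 0.0
clock: 13.02
tcp_pos: [0.4787, -0.1433, 0.0563]
orientation: [-0.0, 0.671, 0.742, -0.0]
wrist_force: [-0.6, -1.0, 0.5]
finger_gap: 0.0002
grip_force: 0.0
[284.44308047 260.64536789] [284.49548721 248.07803899] [205.89105573 250.39372755] [206.77046338 254.56493049]
```

View pics/crop6.png

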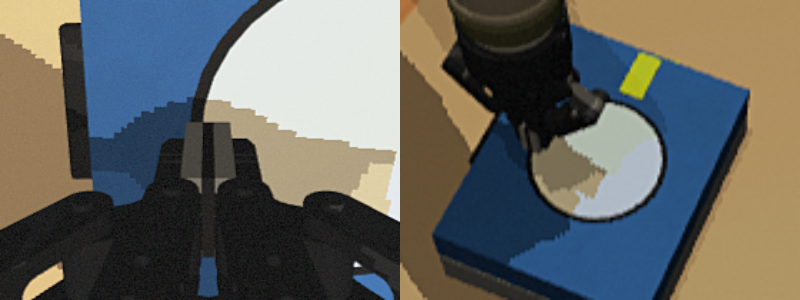

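By the wrist geometry, the shut fingertips sit 1–2 cm behind the reported TCP rather than ahead of it. That explains why nothing has resisted yet. I'll continue in small steps until there is force.

```bash
python3 -m pendant '[[-1,0,0,0.0015,0],[-1,0,0,0,0]]' | grep -E "tcp|force";python3 -m pendant '[[-1,0,0,0.0015,0],[-1,0,0,0,0]]'| grep -E "tcp|force"
python3 -m pendant '[[-1,0,0,0.0015,0],[-1,0,0,0,0]]'| grep -E "tcp|force"
```

```text
tcp_pos: [0.4787, -0.1434, 0.0548]
wrist_force: [-0.6, 0.3, 0.1]
grip_force: 0.0
tcp_pos: [0.4787, -0.1433, 0.0533]
wrist_force: [-0.2, 0.5, -1.0]
grip_force: 0.0
tcp_pos: [0.4787, -0.1433, 0.0518]
wrist_force: [-0.7, 0.5, 1.4]
grip_force: 0.0
```

```bash
for i in 1; do python3 -m pendant '[[-1,0,0,0.002,0],[-1,0,0,0,0]]' | grep -E "tcp|wrist";done;python3 -m pendant '[[-1,0,0,0.0015,0],[-1,0,0,0,0]]'| grep -E "tcp|wrist"
python3 - <<'E'
from h import *
from scipy.optimize import least_squares
s,si=shot("scene","s6")
# colour profile down the -y/-x corner: predicted seam points with box pose from the fit, for several lid angles
x=[.528,-.1351,.1002]
def w(p): c,sn=np.cos(x[2]),np.sin(x[2]);return np.array([x[0]+c*p[0]-sn*p[1],x[1]+sn*p[0]+c*p[1],p[2]])
for bx in(-.075,):
    a=proj(s,w([bx,-.105,.075]));b=proj(s,w([bx,-.105,0]))
    for t in np.linspace(0,1,16):
        q=a+(b-a)*t; print(round(.075*(1-t),3),q.round(1),si[int(round(q[1])),int(round(q[0]))])
E
```

```text
tcp_pos: [0.4789, -0.1434, 0.0506]
wrist_force: [-2.4, 1.3, 7.7]
tcp_pos: [0.4789, -0.1435, 0.0505]
wrist_force: [-5.6, 2.3, 18.6]
0.075 [167.9 285.7] [22 44 70]
0.07 [168.3 286.8] [13 29 48]
0.065 [168.7 287.9] [ 8 22 38]
0.06 [169.1 289. ] [10 21 36]
0.055 [169.5 290.1] [11 26 39]
0.05 [169.9 291.2] [15 25 40]
0.045 [170.3 292.3] [ 3 19 36]
0.04 [170.7 293.4] [ 9 23 41]
0.035 [171.2 294.5] [34 36 36]
0.03 [171.6 295.6] [40 39 35]
0.025 [172.  296.7] [44 42 37]
0.02 [172.4 297.9] [41 40 36]
0.015 [172.8 299. ] [41 40 36]
0.01 [173.2 300.1] [38 38 34]
0.005 [173.6 301.2] [34 35 35]
0.0 [174.  302.3] [72 60 43]
```

The force is now stiff at 18 N and the seam shows at 35 mm, so the lid is closed edge to edge. The fingertips when shut are about 19 mm behind the reported TCP. Next is the dish.

```bash
python3 -m pendant '[[-1,0,0,-0.05,0],[-1,0,0,-0.05,0],[-1,0,0,-0.05,0],[1,0.04,0.011,0,0],[1,0.04,0.011,0,0],[1,0.04,0.011,0,0],[1,0.04,0.011,0,0],[1,0.04,0.011,0,0]]'
python3 -m pendant '[[1,0.042,0.011,0,0],[1,0.042,0.011,0,0],[1,0.042,0.011,0,0],[1,0,0,0,0],[1,0,0,0,0]]'
python3 - <<'E'
from h import *
w,wi=shot("wrist","w5");st=env.get_state();print(rot(st["orientation"]).round(3).tolist(),np.round(st["joint_pos"],3))
for l in("grip","dish","pointer","ball_center"):
    o=env.recognise("wrist",l)[:2];print(l,[(np.round(x["centre"]).tolist(),round(x["score"],2)) for x in o])
    if o:
        for z in(.017,.086):print("  ",atz(w,o[0]["centre"],z).round(4))
E
```

```text
clock: 15.42
tcp_pos: [0.5135, 0.0626, 0.1983]
orientation: [0.0, 0.671, 0.742, 0.0]
wrist_force: [1.1, -0.3, 0.5]
finger_gap: 0.0852
grip_force: 0.0
clock: 16.05
tcp_pos: [0.5331, 0.1897, 0.198]
orientation: [-0.0, 0.67, 0.742, -0.0]
wrist_force: [0.8, -0.3, 1.0]
finger_gap: 0.0854
grip_force: 0.0
[[-0.1, 0.995, -0.001], [0.995, 0.1, -0.0], [-0.0, -0.001, -1.0]] [ 0.199  0.3   -0.006  1.265 -0.     1.67 ]
grip [([278.0, 135.0], 0.81)]
   [0.521  0.2401 0.017 ]
   [0.522  0.2444 0.086 ]
dish [([281.0, 134.0], 0.98)]
   [0.5238 0.2413 0.017 ]
   [0.5243 0.2454 0.086 ]
pointer [([279.0, 132.0], 0.59)]
   [0.5221 0.2426 0.017 ]
   [0.5229 0.2464 0.086 ]
ball_center [([289.0, 136.0], 0.55), ([127.0, 288.0], 0.46)]
   [0.5317 0.2401 0.017 ]
   [0.5306 0.2444 0.086 ]
```

View pics/w5.png

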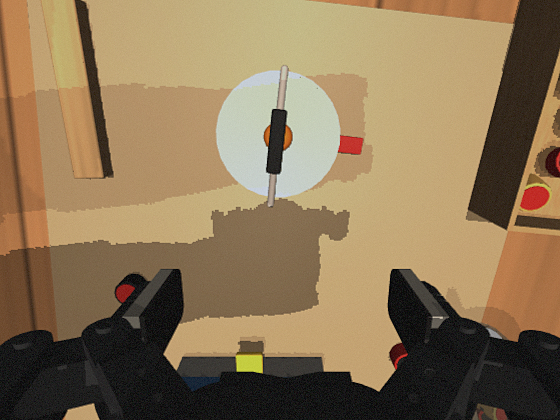

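The wrist view shows the bar running from (280,110) to (274,172), the red pointer at (350,145), and the ball in the middle at (278,136). The recogniser agrees. That was my tenth picture, so from here I work by numbers.

```bash
cat > bar.py <<'E'
from h import *
def bar(w,im,zb,show=True):
    h=cv2.cvtColor(im,cv2.COLOR_RGB2HSV)
    c0=proj(w,[.526,.243,.08]); 
    dark=cv2.inRange(im,(0,0,0),(60,60,60)); k,l,s,c=cv2.connectedComponentsWithStats(dark)
    i=min([i for i in range(1,k) if s[i,4]>200],key=lambda i:np.linalg.norm(c[i]-c0))
    pts=np.argwhere(l==i)[:,::-1].astype(np.float32);(cx,cy),(a,b),ang=cv2.minAreaRect(pts)
    box=cv2.boxPoints(((cx,cy),(a,b),ang));P=np.array([atz(w,q,zb) for q in box])
    e=[(P[j]+P[(j+1)%4])/2 for j in range(4)];u=e[0]-e[2];v=e[1]-e[3];d=u if np.linalg.norm(u)>np.linalg.norm(v) else v
    if d[1]<0:d=-d
    print("bar px",round(cx,1),round(cy,1),"size",s[i,4],"world",P.mean(0).round(4),"len",np.linalg.norm(u).round(4),np.linalg.norm(v).round(4),"dish yaw",round(np.arctan2(-d[0],d[1]),3))
    red=cv2.inRange(h,(0,170,120),(7,255,255))|cv2.inRange(h,(173,170,120),(180,255,255));k,l,s,c=cv2.connectedComponentsWithStats(red)
    for i in range(1,k):
        if s[i,4]>100:
            p=atz(w,c[i],.017)
            if np.linalg.norm(p[:2]-[.526,.243])<.13: print("red",c[i].round(1),s[i,4],p.round(4))
    return (cx,cy)
E
python3 - <<'E'
from bar import *
im=cv2.imread("pics/w5.png")[:,:,::-1].copy();w=cam("wrist");px=bar(w,im,.084)
C=cam("top");t=cv2.imread("pics/top0.png")
print("tri with top grip",tri([ray(w,px),ray(C,(185.5,230))]))
print("disc",atz(w,(278,134),.02))
E
```

```text
bar px 275.9 141.0 size 924 world [0.5216 0.238  0.084 ] len 0.0116 0.0497 dish yaw -0.012
red [350.2 144.6] 372 [0.5929 0.2372 0.017 ]
tri with top grip (array([0.52022014, 0.23681097, 0.0545618 ]), [0.0010081612354495193, 0.0010081612354497678])
disc [0.52184122 0.24036178 0.02      ]
```

```bash
python3 -m pendant '[[1,0,0,0,0.115],[1,0.024,-0.006,0,0],[1,0.024,-0.006,0,0],[1,0,0,0.03,0],[1,0,0,0,0],[1,0,0,0,0]]'
python3 - <<'E'
from bar import *
w,im=shot("wrist","w6");px=bar(w,im,.084);bar(w,im,.075)
w5=cam("wrist",dict(tcp_pos=[.5331,.1897,.198],orientation=[0,.670,.742,0]))
print(tri([ray(w,px),ray(w5,(275.9,141))]))
st=env.get_state();R_=rot(st["orientation"]);print(R_.round(4).tolist())
print("tcp->bar in tool", R_.T@(atz(w,px,.084)-st["tcp_pos"]))
E
```

```text
clock: 17.05
tcp_pos: [0.5224, 0.2375, 0.1691]
orientation: [0.0, 0.712, 0.702, 0.0]
wrist_force: [0.0, -0.1, -0.5]
finger_gap: 0.0853
grip_force: 0.0
bar px 283.5 209.0 size 1001 world [0.5214 0.2404 0.084 ] len 0.0111 0.0523 dish yaw -0.016
red [360.2 191.9] 395 [0.5923 0.238  0.017 ]
bar px 283.5 209.0 size 1001 world [0.5213 0.2379 0.075 ] len 0.0115 0.0542 dish yaw -0.016
red [360.2 191.9] 395 [0.5923 0.238  0.017 ]
(array([0.52100084, 0.23899919, 0.07636685]), [0.000317251399805619, 0.0003172513998058037])
[[0.0149, 0.9999, 0.0013], [0.9999, -0.0149, 0.0003], [0.0003, 0.0013, -1.0]]
tcp->bar in tool [ 0.00348463 -0.00154815  0.08546391]
```

```bash
python3 -m pendant '[[1,0.002,-0.0015,0.025,0],[1,0,0,0.025,0],[1,0,0,0.025,0],[1,0,0,0.02,0],[1,0,0,0.02,0],[1,0,0,0.012,0],[1,0,0,0,0],[1,0,0,0,0]]'
python3 -m pendant '[[0.3,0,0,0,0],[-0.3,0,0,0,0],[-0.5,0,0,0,0],[-0.6,0,0,0,0],[-0.7,0,0,0,0],[-1,0,0,0,0],[-1,0,0,0,0],[-1,0,0,0,0]]' 60
```

```text
clock: 18.1
tcp_pos: [0.5215, 0.2402, 0.0424]
orientation: [0.0, 0.712, 0.702, 0.001]
wrist_force: [0.2, -0.0, -0.4]
finger_gap: 0.0853
grip_force: 0.0
clock: 19.1
tcp_pos: [0.5208, 0.24, 0.0414]
orientation: [0.0, 0.712, 0.702, 0.0]
wrist_force: [1.0, -0.6, -0.2]
finger_gap: 0.0113
grip_force: 59.0
```

The grip holds: 11 mm gap at 59 N. Now a gentle lift.

```bash
python3 -m pendant '[[-1,0,0,-0.002,0],[-1,0,0,-0.004,0],[-1,0,0,-0.006,0],[-1,0,0,-0.008,0],[-1,0,0,-0.010,0],[-1,0,0,-0.012,0],[-1,0,0,-0.012,0],[-1,0,0,-0.012,0]]'
python3 -m pendant '[[-1,0,0,-0.012,0],[-1,0,0,-0.012,0],[-1,0,0,-0.012,0],[-1,0,0,-0.010,0],[-1,0,0,-0.008,0],[-1,0,0,-0.006,0],[-1,0,0,-0.004,0],[-1,0,0,-0.002,0]]'
python3 - <<'E'
from bar import *
st=env.get_state();print(st["wrist_force"],st["ft_torque"],rot(st["orientation"]).round(4).tolist())
w,im=shot("wrist","w7")
R_=rot(st["orientation"]);print(env.recognise("wrist","ball_center")[:2])
h=cv2.cvtColor(im,cv2.COLOR_RGB2HSV)
for nm,lo,hi in(("amber",(8,150,80),(20,255,255)),("red",(0,170,100),(6,255,255))):
    k,l,s,c=cv2.connectedComponentsWithStats(cv2.inRange(h,lo,hi))
    print(nm,[(c[i].round(1).tolist(),int(s[i,4])) for i in range(1,k) if s[i,4]>60])
T=np.array(st["tcp_pos"]);zt=T[2]-.0414
for nm,p in(("ball",[0,0,.021]),("ptr",[.072,0,.017])): # dish x = tool y
    print(nm,proj(w,[T[0],T[1],zt]+R_[:,1]*p[0]+np.array([0,0,p[2]])))
E
```

```text
clock: 20.1
tcp_pos: [0.5208, 0.2401, 0.1084]
orientation: [0.0, 0.712, 0.702, 0.0]
wrist_force: [-0.2, -0.6, -2.4]
finger_gap: 0.0108
grip_force: 58.5
clock: 21.1
tcp_pos: [0.5206, 0.24, 0.1734]
orientation: [-0.0, 0.712, 0.702, -0.0]
wrist_force: [-0.4, -0.5, -2.1]
finger_gap: 0.0109
grip_force: 58.5
[-0.43199129 -0.50630245 -2.08848976] [0.0277294  0.0761193  0.02412307] [[0.014, 0.9999, -0.0001], [0.9999, -0.014, -0.0001], [-0.0001, -0.0001, -1.0]]
[{'centre': [301.6, 238.0], 'score': 0.61}]
amber [([119.0, 27.8], 5053), ([264.6, 27.1], 1632), ([301.3, 17.8], 133), ([343.5, 26.5], 1519), ([451.4, 25.9], 3736), ([29.0, 158.0], 115), ([36.5, 226.6], 1490), ([9.1, 210.1], 81), ([557.0, 214.7], 65), ([267.9, 241.1], 220), ([302.4, 240.5], 239), ([12.6, 240.3], 114), ([7.3, 275.1], 87), ([541.9, 310.8], 1422), ([16.9, 299.8], 496)]
red [([555.1, 235.8], 171), ([409.5, 245.5], 979), ([154.5, 366.5], 155)]
ball [284.96583879 245.85804366]
ptr [410.10347797 243.34743722]
```

The scale shows dish plus ball. The ball is centred (amber on both sides of the bar, mean column 285) and the pointer is where predicted. Now a slow turn of the dish in place.

```bash
python3 -m pendant '[[-1,0,0,0,-0.01],[-1,0,0,0,-0.025],[-1,0,0,0,-0.04],[-1,0,0,0,-0.055],[-1,0,0,0,-0.06],[-1,0,0,0,-0.06],[-1,0,0,0,-0.06],[-1,0,0,0,-0.06]]'|grep -E "tcp|orie"
python3 -m pendant '[[-1,0,0,0,-0.06],[-1,0,0,0,-0.06],[-1,0,0,0,-0.06],[-1,0,0,0,-0.06],[-1,0,0,0,-0.06],[-1,0,0,0,-0.06],[-1,0,0,0,-0.06],[-1,0,0,0,-0.06]]'|grep -E "tcp|orie"
python3 -m pendant '[[-1,0,0,0,-0.06],[-1,0,0,0,-0.06],[-1,0,0,0,-0.06],[-1,0,0,0,-0.06],[-1,0,0,0,-0.06],[-1,0,0,0,-0.06],[-1,0,0,0,-0.06],[-1,0,0,0,-0.06]]'|grep -E "tcp|orie"
python3 -m pendant '[[-1,0,0,0,-0.06],[-1,0,0,0,-0.06],[-1,0,0,0,-0.06],[-1,0,0,0,-0.055],[-1,0,0,0,-0.05],[-1,0,0,0,-0.037],[-1,0,0,0,-0.025],[-1,0,0,0,-0.01]]'
python3 - <<'E'
from bar import *
st=env.get_state();R_=rot(st["orientation"]);y=R_[:,1];print("dish yaw",np.arctan2(y[1],y[0]),np.round(st["joint_pos"],3),st["clock"])
w,im=shot("wrist","w8");h=cv2.cvtColor(im,cv2.COLOR_RGB2HSV)
for nm,lo,hi in(("amber",(8,150,80),(20,255,255)),("red",(0,170,100),(6,255,255))):
    k,l,s,c=cv2.connectedComponentsWithStats(cv2.inRange(h,lo,hi))
    print(nm,[(c[i].round(1).tolist(),int(s[i,4])) for i in range(1,k) if s[i,4]>60 and 180<c[i][1]<280])
t,_=shot("top","top2")
d=np.array([.528,-.1351])-np.array(st["tcp_pos"])[:2];print("to box, tool x,y",R_[:2,0]@d,R_[:2,1]@d)
E
```

```text
tcp_pos: [0.5205, 0.24, 0.1732]
orientation: [-0.0, 0.57, 0.822, -0.0]
tcp_pos: [0.5206, 0.24, 0.1732]
orientation: [-0.0, 0.358, 0.934, -0.0]
tcp_pos: [0.5205, 0.24, 0.1732]
orientation: [-0.0, 0.126, 0.992, -0.0]
clock: 25.2
tcp_pos: [0.5206, 0.24, 0.1733]
orientation: [-0.0, -0.051, 0.999, -0.0]
wrist_force: [0.0, -0.6, -1.6]
finger_gap: 0.0107
grip_force: 58.5
dish yaw 1.6735923565361153 [ 0.292  0.323 -0.035  1.213 -0.     0.189] 25.2
amber [([432.4, 182.6], 314), ([427.5, 195.6], 126), ([268.0, 240.9], 226), ([302.3, 240.7], 244)]
red [([409.7, 245.7], 971)]
to box, tool x,y 0.031156926638990144 -0.37390351455396864
```

```bash
python3 -m pendant '[[-1,0,-0.002,0,0],[-1,0,-0.003,0,0],[-1,0,-0.005,0,0],[-1,0,-0.006,0,0],[-1,0.0005,-0.008,0,0],[-1,0.001,-0.009,0,0],[-1,0.001,-0.010,0,0],[-1,0.001,-0.011,0,0]]'|grep tcp
python3 -m pendant '[[-1,0.001,-0.011,0,0],[-1,0.001,-0.011,0,0],[-1,0.001,-0.011,0,0],[-1,0.001,-0.011,0,0],[-1,0.001,-0.011,0,0],[-1,0.001,-0.011,0,0],[-1,0.001,-0.011,0,0],[-1,0.001,-0.011,0,0]]'|grep tcp
python3 -m pendant '[[-1,0.001,-0.011,0,0],[-1,0.001,-0.011,0,0],[-1,0.001,-0.011,0,0],[-1,0.001,-0.011,0,0],[-1,0.001,-0.011,0,0],[-1,0.001,-0.011,0,0],[-1,0.001,-0.011,0,0],[-1,0.001,-0.011,0,0]]'|grep tcp
python3 -m pendant '[[-1,0.001,-0.011,0,0],[-1,0.001,-0.011,0,0],[-1,0.001,-0.011,0,0],[-1,0.001,-0.011,0,0],[-1,0.001,-0.011,0,0],[-1,0.001,-0.011,0,0],[-1,0.001,-0.011,0,0],[-1,0.001,-0.011,0,0]]'|grep tcp
python3 -m pendant '[[-1,0.001,-0.011,0,0],[-1,0.001,-0.010,0,0],[-1,0.001,-0.009,0,0],[-1,0.0005,-0.008,0,0],[-1,0,-0.006,0,0],[-1,0,-0.005,0,0],[-1,0,-0.003,0,0],[-1,0,-0.002,0,0]]'
python3 - <<'E'
from h import *
st=env.get_state();R_=rot(st["orientation"]);y=R_[:,1];print("dish yaw",np.arctan2(y[1],y[0]),R_[:,2].round(4),st["clock"])
w,im=shot("wrist","w9");s,si=shot("scene","s9");h=cv2.cvtColor(im,cv2.COLOR_RGB2HSV)
for nm,lo,hi in(("amber",(8,150,80),(20,255,255)),("red",(0,170,100),(6,255,255)),("yellow",(24,120,80),(36,255,255))):
    k,l,ss,c=cv2.connectedComponentsWithStats(cv2.inRange(h,lo,hi))
    print(nm,[(c[i].round(1).tolist(),int(ss[i,4])) for i in range(1,k) if ss[i,4]>60])
d=np.array([.528,-.1351])-np.array(st["tcp_pos"])[:2];print("to box, tool x,y",R_[:2,0]@d,R_[:2,1]@d)
# blue lid outline (box edges) in the wrist picture at z=.07
m=cv2.inRange(h,(100,100,25),(120,255,255));k,l,ss,c=cv2.connectedComponentsWithStats(m);print("blue",[ss[i].tolist() for i in range(1,k) if ss[i,4]>500])
for p in([-.085,.105],[.085,.105],[-.085,-.105],[.085,-.105]):
    cc,sn=np.cos(.1),np.sin(.1);print(p,proj(w,[.528+cc*p[0]-sn*p[1],-.1351+sn*p[0]+cc*p[1],.07]).round(0),proj(s,[.528+cc*p[0]-sn*p[1],-.1351+sn*p[0]+cc*p[1],.07]).round(0))
E
```

```text
tcp_pos: [0.5226, 0.1852, 0.1734]
tcp_pos: [0.5237, 0.0969, 0.1734]
tcp_pos: [0.5247, 0.0085, 0.1734]
tcp_pos: [0.5257, -0.0799, 0.1734]
clock: 30.3
tcp_pos: [0.5278, -0.1332, 0.1734]
orientation: [-0.0, -0.051, 0.999, 0.0]
wrist_force: [0.2, -0.5, -2.7]
finger_gap: 0.0108
grip_force: 58.5
dish yaw 1.673071109995321 [-0.  0. -1.] 30.3
amber [([410.8, 23.9], 66), ([302.4, 240.4], 259), ([268.1, 240.9], 220), ([46.4, 245.7], 61), ([7.8, 266.5], 63), ([13.6, 288.8], 135)]
red [([424.0, 18.2], 722), ([532.3, 30.7], 780), ([409.4, 245.5], 975)]
yellow [([434.9, 19.3], 75), ([410.1, 17.1], 65), ([425.2, 190.4], 360), ([398.5, 200.1], 799)]
to box, tool x,y -3.75505097638457e-05 -0.0018775789753815715
blue [[140, 86, 291, 211, 25162], [372, 260, 40, 37, 1000], [0, 352, 38, 49, 1305]]
[-0.085, 0.105] [425.  91.] [213. 199.]
[0.085, 0.105] [402. 300.] [290. 226.]
[-0.085, -0.105] [135.  90.] [164. 285.]
[0.085, -0.105] [158. 299.] [247. 318.]
```

Run:
```python
from h import *
w=cam("wrist");im=cv2.imread("pics/w9.png");h=cv2.cvtColor(im,cv2.COLOR_BGR2HSV)
m=cv2.inRange(h,(100,100,25),(120,255,255))
def fit(pts):
    P=np.array([atz(w,p,.07)[:2] for p in pts]);
    vx,vy,x,y=cv2.fitLine(P.astype(np.float32),cv2.DIST_HUBER,0,.001,.001).ravel();r=(P-[x,y])@[-vy,vx];print(len(P),"rms",np.median(abs(r)));return np.array([x,y]),np.array([vx,vy])
top=[(c,np.argmax(m[:,c]>0)) for c in list(range(160,235,5))+list(range(335,415,5))]
L=[(np.argmax(m[r]>0),r) for r in range(110,230,6)]
Rr=[(559-np.argmax(m[r,::-1]>0),r) for r in range(110,175,5)]
print(top[::5],L[::5],Rr[::4])
for nm,q in(("-x edge",top),("-y",L),("+y",Rr)):
    o,d=fit(q); d=d*np.sign(d[1]) if nm=="-x edge" else d*np.sign(d[0])
    yaw=np.arctan2(-d[0],d[1]) if nm=="-x edge" else np.arctan2(d[1],d[0])
    t=.1;n=np.array([np.cos(t),np.sin(t)]) if nm=="-x edge" else np.array([-np.sin(t),np.cos(t)])
    print(nm,"yaw",round(yaw,3),"offset from fitted centre",round(n@(o-[.528,-.1351]),4))
# window: pale ellipse as seen in w3 (unoccluded) is not complete; use recogniser on top view instead
for c in("top","scene"):
    C,_=shot(c,c+"10");print(c,[(x["centre"],round(x["score"],2),atz(C,x["centre"],.07).round(3).tolist()) for x in env.recognise(c,"light_lid")[:1]+env.recognise(c,"light_box")[:1]])
```

```text
[(160, np.int64(87)), (185, np.int64(87)), (210, np.int64(87)), (335, np.int64(87)), (360, np.int64(87)), (385, np.int64(87)), (410, np.int64(87))] [(np.int64(143), 110), (np.int64(146), 140), (np.int64(149), 170), (np.int64(152), 200)] [(np.int64(427), 110), (np.int64(425), 130), (np.int64(423), 150), (np.int64(420), 170)]
31 rms 1.7774171316396408e-09
-x edge yaw 0.103 offset from fitted centre -0.0874
20 rms 0.00019051927668411214
-y yaw 0.098 offset from fitted centre -0.1006
13 rms 0.0001677950195504664
+y yaw 0.1 offset from fitted centre 0.1082
top [([297.6, 213.4], 0.58, [0.561, -0.039, 0.07]), ([301.3, 215.6], 0.72, [0.555, -0.048, 0.07])]
scene [([230.0, 276.8], 0.86, [0.554, -0.176, 0.07]), ([229.7, 276.5], 0.73, [0.553, -0.175, 0.07])]
```

The closed lid's three visible edges give a yaw of 0.100. They put the centre about 2 mm from the present position, so I'll make that small correction and lower to 5 cm.

```bash
python3 -m pendant '[[-1,0.0005,0.0005,0.001,0],[-1,0.0005,0.0005,0.003,0],[-1,0.0005,0.0005,0.003,0],[-1,0.0005,0,0.003,0],[-1,0,0,0.002,0],[-1,0,0,0,0],[-1,0,0,0,0],[-1,0,0,0,0]]'
python3 -m pendant '[[-1,0,0,0,0],[-1,0,0,0,0],[-1,0,0,0,0],[-1,0,0,0,0]]' | tail -3
python3 - <<'E'
from h import *
st=env.get_state();print(st["tcp_pos"],rot(st["orientation"])[:,2].round(4),np.abs(st["qvel"]).max(),st["clock"])
w,im=shot("wrist","w11");h=cv2.cvtColor(im,cv2.COLOR_RGB2HSV)
for nm,lo,hi in(("amber",(8,150,80),(20,255,255)),("red",(0,170,100),(6,255,255))):
    k,l,ss,c=cv2.connectedComponentsWithStats(cv2.inRange(h,lo,hi))
    print(nm,[(c[i].round(1).tolist(),int(ss[i,4])) for i in range(1,k) if ss[i,4]>100 and 200<c[i][1]<280])
E
```

```text
clock: 31.7
tcp_pos: [0.5257, -0.1319, 0.1615]
orientation: [0.0, -0.051, 0.999, -0.0]
wrist_force: [0.5, -0.4, -2.9]
finger_gap: 0.0108
grip_force: 58.5
wrist_force: [0.3, 0.1, -2.4]
finger_gap: 0.0107
grip_force: 58.5
[ 0.52559331 -0.13192397  0.16138315] [-0.e+00 -1.e-04 -1.e+00] 0.0023445230576240503 32.2
amber [([302.3, 240.5], 247), ([267.9, 240.9], 230)]
red [([409.4, 245.5], 975)]
```

Steady and level, with the ball centred and the dish's underside at about 0.12 m. Handing in.

```bash
python3 -c "
from workcell import env
print(env.hand_in())"
```

```text
the job is handed in; nothing more can be done
None
```

Job handed in at about 32 s: the lid is closed edge to edge, and the dish is held level and still about 5 cm above the window, its red pointer aligned with the yellow one to within about 0.01 rad and the ball in the middle; I did not re-check that the other things stayed put.

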